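# Shake-test three sealed cases and present the one that rattles

### The job

Each of the three closed blue cases holds a brass cylinder that should be stuck fast, but in one of them it has come loose: shake them lengthwise in the air to find the one that rattles, and be sure of it by making its cylinder slide to an end. Stand the two sound cases upright on the green mat without dropping them, and finish still holding the rattling one in the gripper, level and still, straight ahead of the robot about 20 cm above the bench. Leave everything else where it is and never turn a case on its side.

Things in the scene. Friction and masses are not known exactly. Their poses are not given: they have to be found in the camera images.
- case_a: one of three identical closed blue cases with black corners and a clear sealed window on top, 104 mm long (its x) x 40 mm wide (y) x 46 mm high (z), about 0.38 kg with contents; origin at the centre of its underside. Rigid; grip it across the 40 mm width at mid-length. At rest one cannot see which case holds the loose part.
- load_a (a joint): position of the brass cylinder (34 mm long, 21 mm thick, 0.25 kg) in case_a along the case's +x from its middle, m; stops at +-0.027, starts within 0.008. Stuck fast in two cases; in one it slides to a stop when jerked lengthwise well over 2 m/s2 or tipped endwise over 15 degrees, but stays in slow level carrying. Seen through the window; its shift is felt as about 0.06 N m at the wrist.
- case_b: one of three identical closed blue cases with black corners and a clear sealed window on top, 104 mm long (its x) x 40 mm wide (y) x 46 mm high (z), about 0.38 kg with contents; origin at the centre of its underside. Rigid; grip it across the 40 mm width at mid-length. At rest one cannot see which case holds the loose part.
- load_b (a joint): position of the brass cylinder (34 mm long, 21 mm thick, 0.25 kg) in case_b along the case's +x from its middle, m; stops at +-0.027, starts within 0.008. Stuck fast in two cases; in one it slides to a stop when jerked lengthwise well over 2 m/s2 or tipped endwise over 15 degrees, but stays in slow level carrying. Seen through the window; its shift is felt as about 0.06 N m at the wrist.
- case_c: one of three identical closed blue cases with black corners and a clear sealed window on top, 104 mm long (its x) x 40 mm wide (y) x 46 mm high (z), about 0.38 kg with contents; origin at the centre of its underside. Rigid; grip it across the 40 mm width at mid-length. At rest one cannot see which case holds the loose part.
- load_c (a joint): position of the brass cylinder (34 mm long, 21 mm thick, 0.25 kg) in case_c along the case's +x from its middle, m; stops at +-0.027, starts within 0.008. Stuck fast in two cases; in one it slides to a stop when jerked lengthwise well over 2 m/s2 or tipped endwise over 15 degrees, but stays in slow level carrying. Seen through the window; its shift is felt as about 0.06 N m at the wrist.
- mat: thin green mat with a white border line, 130 mm (its x) x 190 mm (its y) x 4 mm thick, fixed to the bench; origin at the centre of its underside. Two cases stand on it side by side.
- mug: white mug with dark dots, 82x117x91 mm; origin at the centre of its underside; a bystander, to be left where it is.
- tape_roll: roll of black tape, 66 mm across, 18 mm high; origin at the centre of its underside; a bystander, to be left where it is.
- cork_block: brown cork sanding block, 52x68x24 mm; origin at the centre of its underside; a bystander, to be left where it is.
- marker: black marker pen, 24x128x12 mm; origin at the centre of its underside; a bystander, to be left where it is.

How it is judged (in metres and radians):
On the way:
1. the rattling case has been shaken in the air: lifted 3 cm or more, its cylinder has slid to an end (((height (world z) of case_a above 0.03 m and (value of joint load_a above 0.02 m or value of joint load_a below -0.02 m)) or (height (world z) of case_b above 0.03 m and (value of joint load_b above 0.02 m or value of joint load_b below -0.02 m)) or (height (world z) of case_c above 0.03 m and (value of joint load_c above 0.02 m or value of joint load_c below -0.02 m)))), for 0.02 s.
At the end, for the whole second after the job is handed in: Two sound cases (cylinder within 12 mm of the middle) upright within 6 degrees, at rest, released, centres within the mat's outline. The third held by the fingers, underside 12 to 30 cm up, within 12 cm of straight ahead, 40 to 68 cm from the base, level within 14 degrees, still ((((height (world z) of case_a between 0.12 and 0.3 m and world y of case_a between -0.12 and 0.12 m and world x of case_a between 0.4 and 0.68 m and angle between case_a's own z axis and vertical below 0.25 rad and linear speed of case_a below 0.05 m/s and contact force between case_a and the fingers above 1 N) and (x of case_b in the frame of mat between -0.065 and 0.065 m and y of case_b in the frame of mat between -0.095 and 0.095 m and angle between case_b's own z axis and vertical below 0.1 rad and height (world z) of case_b below 0.01 m and linear speed of case_b below 0.03 m/s and contact force between case_b and mat above 0.3 N and contact force between case_b and the fingers below 0.1 N and value of joint load_b between -0.012 and 0.012 m) and (x of case_c in the frame of mat between -0.065 and 0.065 m and y of case_c in the frame of mat between -0.095 and 0.095 m and angle between case_c's own z axis and vertical below 0.1 rad and height (world z) of case_c below 0.01 m and linear speed of case_c below 0.03 m/s and contact force between case_c and mat above 0.3 N and contact force between case_c and the fingers below 0.1 N and value of joint load_c between -0.012 and 0.012 m)) or ((height (world z) of case_b between 0.12 and 0.3 m and world y of case_b between -0.12 and 0.12 m and world x of case_b between 0.4 and 0.68 m and angle between case_b's own z axis and vertical below 0.25 rad and linear speed of case_b below 0.05 m/s and contact force between case_b and the fingers above 1 N) and (x of case_a in the frame of mat between -0.065 and 0.065 m and y of case_a in the frame of mat between -0.095 and 0.095 m and angle between case_a's own z axis and vertical below 0.1 rad and height (world z) of case_a below 0.01 m and linear speed of case_a below 0.03 m/s and contact force between case_a and mat above 0.3 N and contact force between case_a and the fingers below 0.1 N and value of joint load_a between -0.012 and 0.012 m) and (x of case_c in the frame of mat between -0.065 and 0.065 m and y of case_c in the frame of mat between -0.095 and 0.095 m and angle between case_c's own z axis and vertical below 0.1 rad and height (world z) of case_c below 0.01 m and linear speed of case_c below 0.03 m/s and contact force between case_c and mat above 0.3 N and contact force between case_c and the fingers below 0.1 N and value of joint load_c between -0.012 and 0.012 m)) or ((height (world z) of case_c between 0.12 and 0.3 m and world y of case_c between -0.12 and 0.12 m and world x of case_c between 0.4 and 0.68 m and angle between case_c's own z axis and vertical below 0.25 rad and linear speed of case_c below 0.05 m/s and contact force between case_c and the fingers above 1 N) and (x of case_a in the frame of mat between -0.065 and 0.065 m and y of case_a in the frame of mat between -0.095 and 0.095 m and angle between case_a's own z axis and vertical below 0.1 rad and height (world z) of case_a below 0.01 m and linear speed of case_a below 0.03 m/s and contact force between case_a and mat above 0.3 N and contact force between case_a and the fingers below 0.1 N and value of joint load_a between -0.012 and 0.012 m) and (x of case_b in the frame of mat between -0.065 and 0.065 m and y of case_b in the frame of mat between -0.095 and 0.095 m and angle between case_b's own z axis and vertical below 0.1 rad and height (world z) of case_b below 0.01 m and linear speed of case_b below 0.03 m/s and contact force between case_b and mat above 0.3 N and contact force between case_b and the fingers below 0.1 N and value of joint load_b between -0.012 and 0.012 m)))); the arm keeps its last pose, push and grip.
It fails at once if a bystander is shifted by more than 3 cm (distance of any of mug, tape_roll, cork_block, marker from where it was at the start of the episode above 0.03 m).
It fails at once if a case is tipped by more than 70 degrees (angle between any of case_a, case_b, case_c's own z axis and vertical above 1.22 rad).
It fails at once if a case is dropped or slammed: it moves faster than 0.7 m/s within 3 cm of the bench ((height (world z) of case_a below 0.03 m and linear speed of case_a above 0.7 m/s) or (height (world z) of case_b below 0.03 m and linear speed of case_b above 0.7 m/s) or (height (world z) of case_c below 0.03 m and linear speed of case_c above 0.7 m/s)).
It also fails if it takes over 72 s, if anything falls off the work surface, if the arm or the gripper's body presses on something with over 40 N, if the wrist force passes 120 N, or if a joint passes its speed limit or range.

### The arm

A 6-joint arm with a two-finger parallel gripper is mounted at the origin on a cart in front of the work surface, level with it; the furniture and walls round the work are solid. World frame = base frame: x ahead of the robot, y to its left, z up, the work surface at z = 0. Lengths are in m, angles in degrees, forces in N, time in s.
With the tool pointing down it reaches from about 0.4 to 0.825 m from the base axis. Payload 7 kg.
Tool frame: the origin (TCP) lies on the centre line of the jaws, within the pads' length; the fingertips stand r.tip_reach ahead of it and the grasp point (between the pads) is the TCP (r.tip_reach is the distance from the TCP to the fingertips, in m); z points along the fingers, y is the line along which they close (so a half turn about z gives the same grasp; the last joint's range is limited). The gripper opens to 88 mm and grips with 3 to 60 N. Pads are 19 mm wide; open, the fingers measure 130 mm over their backs; the gripper's body (78 mm by 193 mm) begins 47 mm behind the grasp point.
Start: joints at [-51.56, 20.546, 0.682, 0, -70.136, -16.507], TCP at [0.252, -0.626, 0.246] pointing down, gripper open.
Joint ranges: [-176.03, 176.03], [-82.01, 121.73], [-58.28, 71.71], [-173.87, 95.51], [-174.79, -0.11], [-173.66, 173.66]. Speed limits (degrees/s): [136.94, 136.94, 172.46, 180, 180, 180].

### API

Orientations are given as [roll, pitch, yaw] about the fixed x, y, z axes, in that order (R = Rz(yaw) Ry(pitch) Rx(roll)).
In Python, from plant import sensors, cams, r gives the robot as it stands.
- The arm moves only by the tool drive_tool, never from a script. Its argument "rows" is a list of rows, each an object of numbers: "fingers": the gripper's target within -1 to 1 (fully open at 1, half-way at 0, shut at -1); "x", "y", "z": the shift along the tool's x, y, z in m; "spin": the turn about the tool's z in rad. A call has 1 to 10 rows; each row is the pose to reach, as a shift and turn from the pose commanded when the call began, along the tool's axes at that moment; what a row does not reach only later rows make up. A row lasts 1/8 s, in which the tool goes at most 62.5 mm and 10.7 degrees, less where a joint would pass 70% of its speed; a pose out of reach is approached as far as the arm can. A call with a gripper value outside its range is refused whole. The fingers move at their own pace and stop on an object; "newtons" is the grip in N (left out, the last holds). Time passes only in rows, so rows that repeat a pose let the fingers close. It gives the time, the measured TCP pose, the force, the opening and the grip force at its end, in the units of the state.
- sensors.get_state(): the state, without advancing time (a new reading comes with each control period).
- cams.capture(name): name is "side" or "top"; returns a dict with "pixels" (420x560x3 uint8, red, green, blue), "intrinsics" (3x3 intrinsics, pixels), "k1" (the pictures are not rectified: a ray, as slopes to the right and down, at radius r is drawn at 1 + k1 r^2 times it, then the intrinsics apply), "eye" and "orientation" of the camera in the world. Camera axes: x right, y up, looking along -z (the intrinsics and any distortion apply to the point x, -y, -z); pixel columns grow to the right and rows downward; lengths in m; the calibration is good to about 2 mm. A picture is of the moment at which its call begins. There is no depth.
- r.close_job(): hands the job in; it is judged then, once.
The state is a dict: "time_s": time; "joints": joint angles; "qd": joint speeds; "joint_torque": joint torques, N m; "tcp_pos": TCP position; "eef_rot": TCP orientation; "contact_force": force on the tool from outside, world axes, zero at the start; "moment": the same for the moment, N m; "gripper_width": finger opening in m; "gripper_force": force on a finger pad.
Only numpy, scipy, OpenCV 4.12 (cv2) and the standard library are available. Lean on these libraries where they do the work, as an engineer would, in place of code of your own. Each camera call takes 0.05 s, during which the arm holds its last target. There are 200 camera calls.

## Working session

There is one attempt and no reset: what is moved stays moved. The work goes in short steps, Python scripts to look and compute and a tool call to move; the robot and the scene stay as the last step left them, time stands still between calls to the robot, and variables do not carry over. Pictures are saved under pics/ and viewed, at most 10 in all, crops included, and the job is handed in when it is done.

Besides the shell and the picture viewer there is one more tool, called after ">>>" by a JSON object that holds its "name" and its "arguments". drive_tool: Moves the arm, as the interface text tells. Its arguments: {"type":"object","properties":{"rows":{"type":"array"},"newtons":{"type":"number"}},"required":["rows"]}

```bash
mkdir -p pics; ls; python3 - <<'E'
from plant import sensors,cams,r
import cv2,numpy as np
for n in("top","side"):
    c=cams.capture(n);cv2.imwrite(f"pics/{n}0.png",c["pixels"][:,:,::-1])
    print(n,c["intrinsics"],c["k1"],c["eye"],c["orientation"])
print(sensors.get_state(),r.tip_reach)
E
```

```text
pics
top [[417.64892074   0.         276.45289679]
 [  0.         417.64892074 208.55005184]
 [  0.           0.           1.        ]] -0.006604863924644511 [ 0.35105232 -0.24055086  0.94439119] [ 1.05867669e+01 -3.61751373e-03 -8.98669251e+01]
side [[488.99490677   0.         283.43820501]
 [  0.         488.99490677 210.42020365]
 [  0.           0.           1.        ]] 0.026139721687081317 [ 0.39605183 -1.13492772  0.86099875] [49.54873946  0.63880558 -8.94964107]
{'time_s': 0.1, 'joints': array([-5.15611798e+01,  2.05851568e+01,  6.38476303e-01, -1.74639813e-02,
       -7.01373632e+01, -1.65066034e+01]), 'qd': array([-0.00187882, -0.11756518,  0.02919491, -0.01991874,  0.05554189,
        0.07405299]), 'joint_torque': array([-1.37335312e-03, -5.84163773e+01,  2.93752527e+01,  7.01563731e+00,
        1.01643489e-02, -5.65713526e-05]), 'tcp_pos': array([ 0.25192852, -0.62576662,  0.24473762]), 'eef_rot': array([ 1.79914755e+02, -8.13947027e-03, -1.58073723e+02]), 'contact_force': array([-0.34735665,  1.04858218, -0.86395417]), 'moment': array([-0.03949985,  0.03362755, -0.01259545]), 'gripper_force': 0.0, 'gripper_width': 0.0877001691557368} 0.019
```

View pics/top0.png

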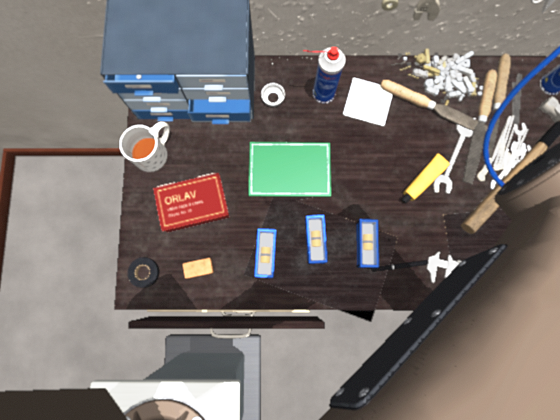

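View pics/side0.png

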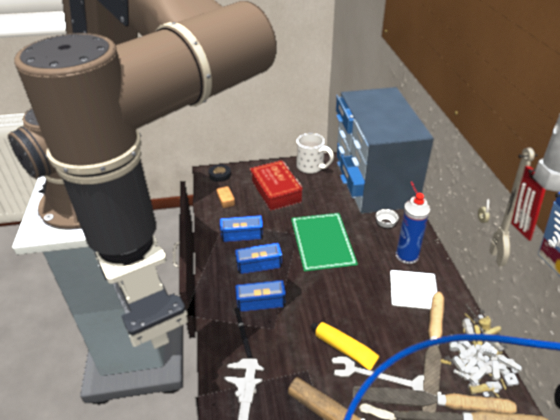

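```bash
cat > h.py <<'E'
from plant import sensors,cams,r
import cv2,numpy as np
from scipy.spatial.transform import Rotation as R
def cast(c,uv,z):
    K=c["intrinsics"];k=c["k1"]
    d=(np.atleast_2d(uv)-[K[0,2],K[1,2]])/[K[0,0],K[1,1]]
    s=d.copy()
    for _ in range(8): s=d/(1+k*(s**2).sum(1,keepdims=True))
    ray=np.c_[s[:,0],-s[:,1],-np.ones(len(s))]@R.from_euler("xyz",c["orientation"],degrees=True).as_matrix().T
    e=np.array(c["eye"]);return e+ray*((z-e[2])/ray[:,2])[:,None]
def rects(c,mask,z,lo,hi,holes=False):
    cs,hh=cv2.findContours(mask,cv2.RETR_CCOMP,cv2.CHAIN_APPROX_NONE);out=[]
    for i,q in enumerate(cs):
        if (hh[0][i][3]>=0)!=holes or not lo<cv2.contourArea(q)<hi: continue
        p=cast(c,q[:,0].astype(float),z)[:,:2]
        (x,y),(w,h),a=cv2.minAreaRect((p*1000).astype(np.float32))
        if w<h: w,h,a=h,w,a+90
        out.append((q[:,0].mean(0).round(),round(x),round(y),round(w),round(h),round((a+90)%180-90,1)))
    return out
E
python3 - <<'E'
from h import *
for n in("top","side"):
    c=cams.capture(n);hsv=cv2.cvtColor(c["pixels"],cv2.COLOR_RGB2HSV)
    blue=cv2.inRange(hsv,(100,120,60),(125,255,255))
    green=cv2.inRange(hsv,(60,100,50),(85,255,255))
    print(n);
    for t in rects(c,blue,.046,150,3000):print("out",t)
    for t in rects(c,blue,.046,60,3000,True):print("hole",t)
    for t in rects(c,green,.004,1000,9000):print("mat",t)
    if n=="top":
        cv2.imwrite("pics/crop.png",cv2.resize(c["pixels"][200:310,230:450,::-1],None,fx=3.6,fy=3.6,interpolation=cv2.INTER_CUBIC))
E
```

```text
top
out (array([265., 253.]), 423, -216, 107, 43, -2.9)
out (array([367., 243.]), 445, -437, 106, 48, -0.2)
out (array([316., 239.]), 454, -326, 107, 44, 2.6)
out (array([194., 112.]), 745, -46, 266, 56, -89.9)
out (array([147.,  85.]), 812, 71, 165, 50, -89.9)
out (array([326.,  85.]), 809, -355, 75, 52, -11.6)
out (array([552.,  81.]), 827, -878, 63, 40, -7.1)
out (array([509., 115.]), 758, -791, 382, 83, -27.0)
hole (array([265., 253.]), 423, -216, 96, 36, -3.2)
hole (array([369., 243.]), 444, -439, 96, 34, -0.9)
hole (array([316., 236.]), 455, -326, 100, 38, 0.6)
hole (array([217., 116.]), 734, -104, 60, 15, -89.9)
hole (array([326.,  86.]), 808, -353, 39, 17, 75.0)
mat (array([289., 169.]), 622, -271, 171, 109, -89.9)
side
out (array([446., 355.]), 768, -666, 452, 97, 9.4)
out (array([260., 295.]), 444, -456, 107, 76, -2.0)
out (array([258., 258.]), 455, -345, 108, 83, 3.5)
out (array([410., 237.]), 820, -340, 154, 54, 61.7)
out (array([241., 228.]), 422, -237, 108, 89, -2.7)
out (array([350., 173.]), 745, -54, 216, 60, -89.1)
hole (array([260., 290.]), 445, -442, 96, 37, -0.7)
hole (array([257., 253.]), 453, -330, 95, 37, 1.5)
hole (array([240., 223.]), 423, -220, 93, 37, -3.0)
hole (array([345., 171.]), 734, -48, 76, 17, -88.1)
mat (array([322., 240.]), 623, -263, 183, 112, 89.2)
```

View pics/crop.png

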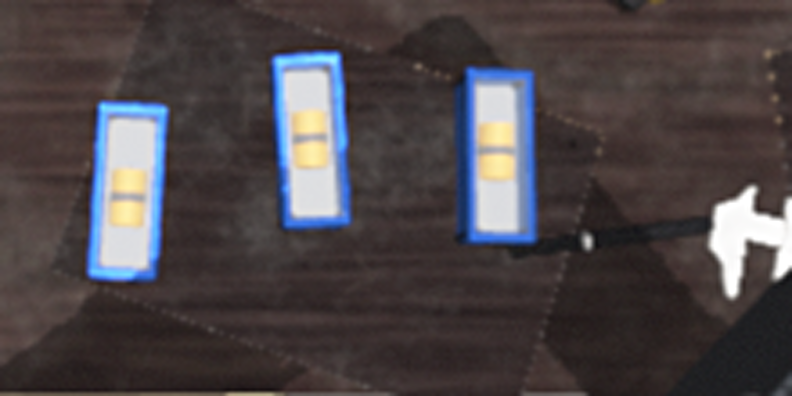

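>>> {"name": "drive_tool", "arguments": {"rows": [{"x":-0.05,"y":0.02,"z":0,"spin":0.13,"fingers":1},{"x":-0.1,"y":0.04,"spin":0.26,"fingers":1},{"x":-0.15,"y":0.06,"spin":0.39,"fingers":1},{"x":-0.2,"y":0.08,"spin":0.39,"fingers":1},{"x":-0.249,"y":0.101,"spin":0.39,"fingers":1},{"x":-0.249,"y":0.101,"spin":0.39,"fingers":1},{"x":-0.249,"y":0.101,"spin":0.39,"fingers":1}], "newtons": 40}}

```text
invalid input
```

>>> {"name": "drive_tool", "arguments": {"rows": [{"x":-0.05,"y":0.02,"z":0,"spin":0.13,"fingers":1},{"x":-0.1,"y":0.04,"z":0,"spin":0.26,"fingers":1},{"x":-0.15,"y":0.06,"z":0,"spin":0.39,"fingers":1},{"x":-0.2,"y":0.08,"z":0,"spin":0.39,"fingers":1},{"x":-0.249,"y":0.101,"z":0,"spin":0.39,"fingers":1},{"x":-0.249,"y":0.101,"z":0,"spin":0.39,"fingers":1},{"x":-0.249,"y":0.101,"z":0,"spin":0.39,"fingers":1}], "newtons": 40}}

```text
time_s: 1.08
tcp_pos: [0.4454, -0.4392, 0.2455]
eef_rot: [180.0, -0.0, 179.6]
contact_force: [-0.0, -0.4, -0.6]
gripper_width: 0.0874
gripper_force: 0.0
```

>>> {"name": "drive_tool", "arguments": {"rows": [{"x":0,"y":0,"z":0.05,"spin":0,"fingers":1},{"x":0,"y":0,"z":0.1,"spin":0,"fingers":1},{"x":0,"y":0,"z":0.15,"spin":0,"fingers":1},{"x":0,"y":0,"z":0.19,"spin":0,"fingers":1},{"x":0,"y":0,"z":0.21,"spin":0,"fingers":1},{"x":0,"y":0,"z":0.219,"spin":0,"fingers":1},{"x":0,"y":0,"z":0.219,"spin":0,"fingers":1},{"x":0,"y":0,"z":0.219,"spin":0,"fingers":-0.5},{"x":0,"y":0,"z":0.219,"spin":0,"fingers":-0.5},{"x":0,"y":0,"z":0.219,"spin":0,"fingers":-0.5}], "newtons": 40}}

```text
time_s: 2.33
tcp_pos: [0.4457, -0.4396, 0.0273]
eef_rot: [-180.0, 0.1, 179.6]
contact_force: [-0.4, 0.4, 0.4]
gripper_width: 0.0633
gripper_force: 0.0
```

>>> {"name": "drive_tool", "arguments": {"rows": [{"x":0,"y":0,"z":0,"spin":0,"fingers":-0.5},{"x":0,"y":0,"z":0,"spin":0,"fingers":-0.5},{"x":0,"y":0,"z":0,"spin":0,"fingers":-0.5},{"x":0,"y":0,"z":-0.01,"spin":0,"fingers":-0.5},{"x":0,"y":0,"z":-0.03,"spin":0,"fingers":-0.5},{"x":0,"y":0,"z":-0.06,"spin":0,"fingers":-0.5},{"x":0,"y":0,"z":-0.09,"spin":0,"fingers":-0.5},{"x":0,"y":0,"z":-0.12,"spin":0,"fingers":-0.5},{"x":0,"y":0,"z":-0.13,"spin":0,"fingers":-0.5},{"x":0,"y":0,"z":-0.13,"spin":0,"fingers":-0.5}], "newtons": 40}}

```text
time_s: 3.58
tcp_pos: [0.4453, -0.4393, 0.1566]
eef_rot: [180.0, 0.0, 179.6]
contact_force: [-0.5, -0.6, -4.6]
gripper_width: 0.0396
gripper_force: 39.8
```

```bash
cat > m.py <<'E'
from h import *
import sys
M=[]
for _ in range(6):
    c=cams.capture("side");s=sensors.get_state();M.append(s["moment"])
print(np.mean(M,0).round(4),np.std(M,0).round(4),s["tcp_pos"].round(4),s["contact_force"].round(2),s["gripper_width"],s["time_s"])
E
python3 m.py
```

```text
[-0.0187 -0.0069 -0.006 ] [0.0168 0.0207 0.031 ] [ 0.4449 -0.4392  0.1554] [-0.13  0.44 -4.53] 0.03984058101604686 3.875
```

>>> {"name": "drive_tool", "arguments": {"rows": [{"x":-0.05,"y":0,"z":0,"spin":0,"fingers":-0.5},{"x":0,"y":0,"z":0,"spin":0,"fingers":-0.5},{"x":-0.055,"y":0,"z":0,"spin":0,"fingers":-0.5},{"x":0,"y":0,"z":0,"spin":0,"fingers":-0.5},{"x":-0.055,"y":0,"z":0,"spin":0,"fingers":-0.5},{"x":0,"y":0,"z":0,"spin":0,"fingers":-0.5},{"x":0,"y":0,"z":0,"spin":0,"fingers":-0.5},{"x":0,"y":0,"z":0,"spin":0,"fingers":-0.5}], "newtons": 40}}

```text
time_s: 4.88
tcp_pos: [0.4453, -0.4396, 0.1563]
eef_rot: [180.0, -0.0, 179.6]
contact_force: [0.2, 0.1, -4.1]
gripper_width: 0.0399
gripper_force: 40.0
```

```bash
python3 m.py; python3 - <<'E'
from h import *
c=cams.capture("side");cv2.imwrite("pics/s1.png",c["pixels"][:,:,::-1])
E
```

```text
[-0.0095 -0.1001  0.0125] [0.0386 0.0403 0.0362] [ 0.4458 -0.4394  0.1567] [ 0.25  0.09 -4.34] 0.03959134136613719 5.175
```

View pics/s1.png

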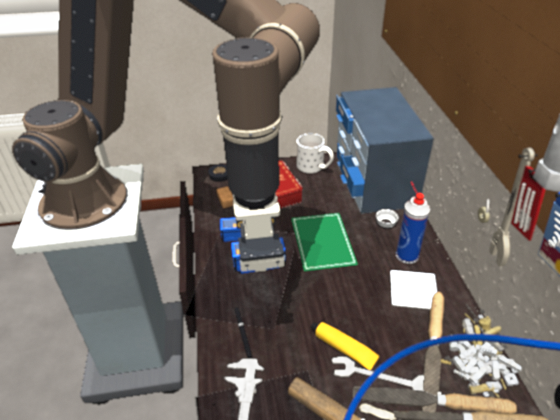

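The side view shows the case (260,265) held under the gripper, its window hidden. The wrist moment changed by about -0.09 N m, so this one probably rattles. I'll set it back where it stood and look into the window from above.

>>> {"name": "drive_tool", "arguments": {"rows": [{"x":0,"y":0,"z":0.03,"spin":0,"fingers":-0.5},{"x":0,"y":0,"z":0.06,"spin":0,"fingers":-0.5},{"x":0,"y":0,"z":0.09,"spin":0,"fingers":-0.5},{"x":0,"y":0,"z":0.11,"spin":0,"fingers":-0.5},{"x":0,"y":0,"z":0.12,"spin":0,"fingers":-0.5},{"x":0,"y":0,"z":0.126,"spin":0,"fingers":-0.5},{"x":0,"y":0,"z":0.13,"spin":0,"fingers":-0.5},{"x":0,"y":0,"z":0.13,"spin":0,"fingers":-0.5},{"x":0,"y":0,"z":0.13,"spin":0,"fingers":0.8},{"x":0,"y":0,"z":0.13,"spin":0,"fingers":0.8}], "newtons": 40}}

```text
time_s: 6.48
tcp_pos: [0.4459, -0.4398, 0.0275]
eef_rot: [-179.9, 0.1, 179.6]
contact_force: [-0.8, 1.4, -0.1]
gripper_width: 0.0545
gripper_force: 0.0
```

>>> {"name": "drive_tool", "arguments": {"rows": [{"x":0,"y":0,"z":0,"spin":0,"fingers":0.8},{"x":0,"y":0,"z":0,"spin":0,"fingers":0.8},{"x":0,"y":0,"z":-0.04,"spin":0,"fingers":0.8},{"x":0,"y":0,"z":-0.09,"spin":0,"fingers":0.8},{"x":0,"y":0.05,"z":-0.1,"spin":0,"fingers":0.8},{"x":0,"y":0.1,"z":-0.1,"spin":0,"fingers":0.8},{"x":-0.008,"y":0.112,"z":-0.1,"spin":-0.04,"fingers":0.8},{"x":-0.008,"y":0.112,"z":-0.1,"spin":-0.04,"fingers":0.8}], "newtons": 40}}

```text
time_s: 7.48
tcp_pos: [0.4551, -0.327, 0.127]
eef_rot: [-180.0, 0.0, -178.0]
contact_force: [0.3, -0.3, 0.4]
gripper_width: 0.0786
gripper_force: 0.0
```

```bash
python3 - <<'E'
from h import *
a=cams.capture("top")["pixels"][200:300,320:430,::-1];b=cams.capture("side")["pixels"][245:345,215:325,::-1]
cv2.imwrite("pics/s2.png",cv2.resize(np.hstack([a,b]),None,fx=3.5,fy=3.5,interpolation=cv2.INTER_CUBIC))
E
```

```text
(no output)
```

View pics/s2.png

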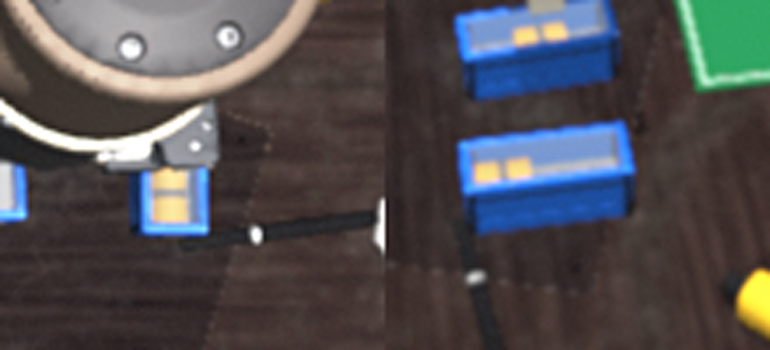

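The cylinder of the right-hand case, at (170,195) in the top crop and (500,168) in the side crop, now lies at its robot end. That case rattles. Next I'll carry the middle one to the mat.

>>> {"name": "drive_tool", "arguments": {"rows": [{"x":0,"y":0,"z":0.05,"spin":0,"fingers":0.8},{"x":0,"y":0,"z":0.09,"spin":0,"fingers":0.8},{"x":0,"y":0,"z":0.1,"spin":0,"fingers":0.8},{"x":0,"y":0,"z":0.1,"spin":0,"fingers":0.8},{"x":0,"y":0,"z":0.1,"spin":0,"fingers":-0.5},{"x":0,"y":0,"z":0.1,"spin":0,"fingers":-0.5},{"x":0,"y":0,"z":0.1,"spin":0,"fingers":-0.5},{"x":0,"y":0,"z":0.1,"spin":0,"fingers":-0.5},{"x":0,"y":0,"z":0.1,"spin":0,"fingers":-0.5}], "newtons": 40}}

```text
time_s: 8.7
tcp_pos: [0.4543, -0.3273, 0.0269]
eef_rot: [-180.0, 0.0, -178.1]
contact_force: [-0.4, 2.1, 3.5]
gripper_width: 0.04
gripper_force: 39.9
```

>>> {"name": "drive_tool", "arguments": {"rows": [{"x":0,"y":0,"z":-0.02,"spin":0,"fingers":-0.5},{"x":0,"y":0,"z":-0.05,"spin":0,"fingers":-0.5},{"x":-0.03,"y":0,"z":-0.07,"spin":0.02,"fingers":-0.5},{"x":-0.07,"y":0.003,"z":-0.07,"spin":0.04,"fingers":-0.5},{"x":-0.11,"y":0.005,"z":-0.07,"spin":0.04,"fingers":-0.5},{"x":-0.15,"y":0.005,"z":-0.07,"spin":0.04,"fingers":-0.5},{"x":-0.168,"y":0.005,"z":-0.07,"spin":0.04,"fingers":-0.5},{"x":-0.168,"y":0.005,"z":-0.05,"spin":0.04,"fingers":-0.5},{"x":-0.168,"y":0.005,"z":-0.03,"spin":0.04,"fingers":-0.5},{"x":-0.168,"y":0.005,"z":-0.015,"spin":0.04,"fingers":-0.5}], "newtons": 40}}

```text
time_s: 9.95
tcp_pos: [0.6206, -0.3167, 0.0394]
eef_rot: [180.0, -0.1, 179.6]
contact_force: [0.0, 0.3, -4.3]
gripper_width: 0.0398
gripper_force: 39.9
```

>>> {"name": "drive_tool", "arguments": {"rows": [{"x":0,"y":-0.005,"z":0,"spin":0,"fingers":-0.5},{"x":0,"y":-0.005,"z":0.004,"spin":0,"fingers":-0.5},{"x":0,"y":-0.005,"z":0.0085,"spin":0,"fingers":-0.5},{"x":0,"y":-0.005,"z":0.0085,"spin":0,"fingers":-0.5},{"x":0,"y":-0.005,"z":0.0085,"spin":0,"fingers":-0.5}], "newtons": 40}}

```text
time_s: 10.58
tcp_pos: [0.622, -0.322, 0.0334]
eef_rot: [-180.0, 0.0, 179.6]
contact_force: [-0.9, -0.4, -3.5]
gripper_width: 0.0393
gripper_force: 39.9
```

>>> {"name": "drive_tool", "arguments": {"rows": [{"x":0,"y":0,"z":0,"spin":0,"fingers":0.7},{"x":0,"y":0,"z":0,"spin":0,"fingers":0.7},{"x":0,"y":0,"z":0,"spin":0,"fingers":0.7},{"x":0,"y":0,"z":0,"spin":0,"fingers":0.7},{"x":0,"y":0,"z":-0.04,"spin":0,"fingers":0.7},{"x":0,"y":0,"z":-0.09,"spin":0,"fingers":0.7},{"x":0.05,"y":0.03,"z":-0.1,"spin":0,"fingers":0.7},{"x":0.1,"y":0.06,"z":-0.1,"spin":0,"fingers":0.7},{"x":0.15,"y":0.09,"z":-0.1,"spin":0,"fingers":0.7},{"x":0.198,"y":0.105,"z":-0.1,"spin":0.04,"fingers":0.7}], "newtons": 40}}

```text
time_s: 11.82
tcp_pos: [0.423, -0.2146, 0.1332]
eef_rot: [180.0, 0.0, 177.3]
contact_force: [0.2, 0.3, 0.6]
gripper_width: 0.0745
gripper_force: 0.0
```

>>> {"name": "drive_tool", "arguments": {"rows": [{"x":0,"y":-0.002,"z":0.05,"spin":0,"fingers":0.7},{"x":0,"y":-0.002,"z":0.09,"spin":0,"fingers":0.7},{"x":0,"y":-0.002,"z":0.106,"spin":0,"fingers":0.7},{"x":0,"y":-0.002,"z":0.106,"spin":0,"fingers":0.7},{"x":0,"y":-0.002,"z":0.106,"spin":0,"fingers":-0.5},{"x":0,"y":-0.002,"z":0.106,"spin":0,"fingers":-0.5},{"x":0,"y":-0.002,"z":0.106,"spin":0,"fingers":-0.5},{"x":0,"y":-0.002,"z":0.106,"spin":0,"fingers":-0.5},{"x":0,"y":-0.002,"z":0.106,"spin":0,"fingers":-0.5}], "newtons": 40}}

```text
time_s: 12.95
tcp_pos: [0.4248, -0.2174, 0.0275]
eef_rot: [180.0, 0.0, 177.3]
contact_force: [-1.4, 3.2, 6.0]
gripper_width: 0.0397
gripper_force: 40.0
```

>>> {"name": "drive_tool", "arguments": {"rows": [{"x":0,"y":0,"z":-0.02,"spin":0,"fingers":-0.5},{"x":0,"y":0,"z":-0.05,"spin":0,"fingers":-0.5},{"x":-0.04,"y":0,"z":-0.07,"spin":-0.02,"fingers":-0.5},{"x":-0.08,"y":0,"z":-0.07,"spin":-0.04,"fingers":-0.5},{"x":-0.12,"y":0.004,"z":-0.07,"spin":-0.04,"fingers":-0.5},{"x":-0.16,"y":0.006,"z":-0.07,"spin":-0.04,"fingers":-0.5},{"x":-0.199,"y":0.006,"z":-0.07,"spin":-0.04,"fingers":-0.5},{"x":-0.199,"y":0.006,"z":-0.05,"spin":-0.04,"fingers":-0.5},{"x":-0.199,"y":0.006,"z":-0.03,"spin":-0.04,"fingers":-0.5},{"x":-0.199,"y":0.006,"z":-0.015,"spin":-0.04,"fingers":-0.5}], "newtons": 40}}

```text
time_s: 14.2
tcp_pos: [0.6225, -0.2208, 0.0401]
eef_rot: [180.0, -0.2, 179.6]
contact_force: [0.3, 0.3, -3.0]
gripper_width: 0.0399
gripper_force: 40.0
```

>>> {"name": "drive_tool", "arguments": {"rows": [{"x":0,"y":0,"z":0.004,"spin":0,"fingers":-0.5},{"x":0,"y":0,"z":0.008,"spin":0,"fingers":-0.5},{"x":0,"y":0,"z":0.01,"spin":0,"fingers":-0.5},{"x":0,"y":0,"z":0.01,"spin":0,"fingers":-0.5},{"x":0,"y":0,"z":0.01,"spin":0,"fingers":0.7},{"x":0,"y":0,"z":0.01,"spin":0,"fingers":0.7},{"x":0,"y":0,"z":0.01,"spin":0,"fingers":0.7},{"x":0,"y":0,"z":0.01,"spin":0,"fingers":0.7},{"x":0,"y":0,"z":-0.04,"spin":0,"fingers":0.7},{"x":0,"y":0,"z":-0.09,"spin":0,"fingers":0.7}], "newtons": 40}}

```text
time_s: 15.45
tcp_pos: [0.6232, -0.221, 0.1326]
eef_rot: [-180.0, -0.1, 179.6]
contact_force: [0.8, -0.4, -0.7]
gripper_width: 0.0746
gripper_force: 0.0
```

>>> {"name": "drive_tool", "arguments": {"rows": [{"x":0.035,"y":-0.043,"z":0,"spin":0,"fingers":0.7},{"x":0.07,"y":-0.086,"z":0,"spin":0,"fingers":0.7},{"x":0.105,"y":-0.129,"z":0,"spin":0,"fingers":0.7},{"x":0.14,"y":-0.172,"z":0,"spin":0,"fingers":0.7},{"x":0.177,"y":-0.219,"z":0,"spin":0,"fingers":0.7},{"x":0.177,"y":-0.219,"z":0,"spin":0,"fingers":0.7},{"x":0.177,"y":-0.219,"z":0,"spin":0,"fingers":0.7}], "newtons": 40}}

```text
time_s: 16.32
tcp_pos: [0.4449, -0.4389, 0.1321]
eef_rot: [-180.0, 0.0, 179.5]
contact_force: [0.2, -0.3, -0.2]
gripper_width: 0.0743
gripper_force: 0.0
```

```bash
python3 - <<'E'
from h import *
a=cams.capture("top")["pixels"][:,:,::-1];b=cams.capture("side")["pixels"][:,:,::-1]
cv2.imwrite("pics/s3.png",np.hstack([a[100:350,100:500],b[140:390,170:570]]))
E
```

```text
(no output)
```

View pics/s3.png

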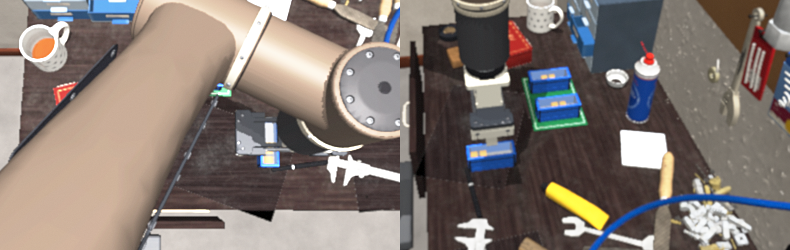

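The picture shows both sound cases standing on the mat, at (550,80) and (558,107). The gripper is over the rattling one, at (490,155).

>>> {"name": "drive_tool", "arguments": {"rows": [{"x":0,"y":0,"z":0.05,"spin":0,"fingers":0.7},{"x":0,"y":0,"z":0.09,"spin":0,"fingers":0.7},{"x":0,"y":0,"z":0.105,"spin":0,"fingers":0.7},{"x":0,"y":0,"z":0.105,"spin":0,"fingers":0.7},{"x":0,"y":0,"z":0.105,"spin":0,"fingers":-0.5},{"x":0,"y":0,"z":0.105,"spin":0,"fingers":-0.5},{"x":0,"y":0,"z":0.105,"spin":0,"fingers":-0.5},{"x":0,"y":0,"z":0.105,"spin":0,"fingers":-0.5},{"x":0,"y":0,"z":0.105,"spin":0,"fingers":-0.5}], "newtons": 40}}

```text
time_s: 17.55
tcp_pos: [0.4452, -0.439, 0.0277]
eef_rot: [-180.0, 0.0, 179.6]
contact_force: [-0.6, 0.2, 5.2]
gripper_width: 0.04
gripper_force: 40.0
```

>>> {"name": "drive_tool", "arguments": {"rows": [{"x":0,"y":0,"z":-0.02,"spin":0,"fingers":-0.5},{"x":0,"y":0,"z":-0.05,"spin":0,"fingers":-0.5},{"x":0,"y":0,"z":-0.09,"spin":0,"fingers":-0.5},{"x":0,"y":0,"z":-0.13,"spin":0,"fingers":-0.5},{"x":0,"y":0,"z":-0.17,"spin":0,"fingers":-0.5},{"x":0,"y":0,"z":-0.2,"spin":0,"fingers":-0.5},{"x":-0.01,"y":0.04,"z":-0.2,"spin":0,"fingers":-0.5},{"x":-0.02,"y":0.08,"z":-0.2,"spin":0,"fingers":-0.5},{"x":-0.03,"y":0.12,"z":-0.2,"spin":0,"fingers":-0.5},{"x":-0.04,"y":0.16,"z":-0.2,"spin":0,"fingers":-0.5}], "newtons": 40}}

```text
time_s: 18.8
tcp_pos: [0.4857, -0.2774, 0.2261]
eef_rot: [179.9, -0.1, 179.6]
contact_force: [1.5, -0.4, -4.1]
gripper_width: 0.0396
gripper_force: 40.0
```

>>> {"name": "drive_tool", "arguments": {"rows": [{"x":-0.01,"y":0.04,"z":0,"spin":0,"fingers":-0.5},{"x":-0.02,"y":0.08,"z":0,"spin":0,"fingers":-0.5},{"x":-0.03,"y":0.12,"z":0,"spin":0,"fingers":-0.5},{"x":-0.04,"y":0.16,"z":0,"spin":0,"fingers":-0.5},{"x":-0.05,"y":0.2,"z":0,"spin":0,"fingers":-0.5},{"x":-0.06,"y":0.24,"z":0,"spin":0,"fingers":-0.5},{"x":-0.06,"y":0.27,"z":0,"spin":0,"fingers":-0.5},{"x":-0.06,"y":0.27,"z":0,"spin":0,"fingers":-0.5},{"x":-0.06,"y":0.27,"z":0,"spin":0,"fingers":-0.5},{"x":-0.06,"y":0.27,"z":0,"spin":0,"fingers":-0.5}], "newtons": 40}}

```text
time_s: 20.05
tcp_pos: [0.5478, -0.0101, 0.2268]
eef_rot: [-180.0, -0.0, 179.5]
contact_force: [0.8, 0.5, -3.6]
gripper_width: 0.04
gripper_force: 40.0
```

```bash
python3 m.py; python3 - <<'E'
from h import *
a=cams.capture("top")["pixels"][:,:,::-1];b=cams.capture("side")["pixels"][:,:,::-1]
cv2.imwrite("pics/s4.png",np.hstack([a[100:350,100:500],b[100:350,170:570]]))
E
```

```text
[-0.0147 -0.0807 -0.0165] [0.0313 0.0281 0.0181] [ 0.5481 -0.0098  0.2271] [ 0.27  0.22 -4.12] 0.039784315800410607 20.35
```

View pics/s4.png

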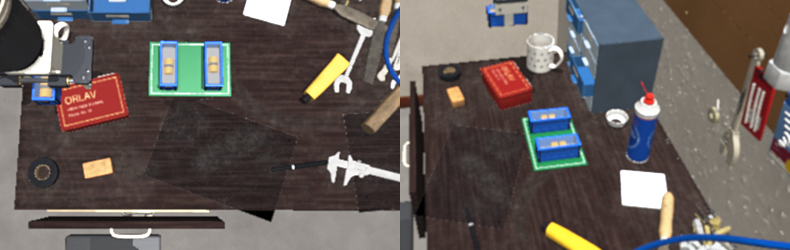

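The two sound cases stand upright on the mat, at (170,65) and (214,65), with their cylinders central. The third is held at (508,15) in the side view, at x 0.55, y -0.01, with its underside about 20 cm up.

```bash
python3 -c "
from plant import r;print(r.close_job())"
```

```text
the job is handed in; nothing more can be done
None
```

I handed the job in with the rattling case, the rightmost of the three from the robot, held level 20 cm above the bench straight ahead and its cylinder slid to an end; the other two, not shaken themselves, stand upright on the mat, and no verdict came back.

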